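# Seal the pop-top canisters

## Task

Seal the three round canisters by gently pressing the pop-up button on each lid all the way down: the tallest first, then the middle-sized one, then the shortest. The square canister is still to be filled, so leave its button up; do not lift, tip or shove any canister, and leave the other things on the counter where they are.

Things in the scene. Friction and masses are not known exactly. Their poses are not given: they have to be found in the camera images.
- tall: The tall one: round canister, 92 mm in diameter, 155 mm high to the flat top of its steel lid; white ceramic, loose, standing on the counter, 0.4 to 1.1 kg. Origin at the centre of its underside, z up.
- tall_top (a point): Centre of the flat top face of the black round pop-up button (38 mm in diameter) in the middle of the tall canister's lid. It moves with the button: 20 mm above the lid when fully up, 8 mm above it when pressed down and let go. The button's rubber cap is springy (about 1.5 N per mm): under the finger it gives up to 6 mm more, and springs back.
- tall_button (a joint): Travel of the tall canister's button, without its springy cap: 0 = fully up (unsealed), 0.012 m = fully down (sealed). It slides down under 3 to 4 N on the cap and stays where it is left (no return spring); at the start it may already be up to 2 mm down. Pressing on after its hard stop only squeezes the cap, which is solid at about 9 N.
- middle: The middle one: round canister, 92 mm in diameter, 125 mm high to the flat top of its steel lid; white ceramic, loose, standing on the counter, 0.4 to 1.1 kg. Origin at the centre of its underside, z up.
- middle_top (a point): Centre of the flat top face of the black round pop-up button (38 mm in diameter) in the middle of the middle canister's lid. It moves with the button: 20 mm above the lid when fully up, 8 mm above it when pressed down and let go. The button's rubber cap is springy (about 1.5 N per mm): under the finger it gives up to 6 mm more, and springs back.
- middle_button (a joint): Travel of the middle canister's button, without its springy cap: 0 = fully up (unsealed), 0.012 m = fully down (sealed). It slides down under 3 to 4 N on the cap and stays where it is left (no return spring); at the start it may already be up to 2 mm down. Pressing on after its hard stop only squeezes the cap, which is solid at about 9 N.
- short: The short one: round canister, 92 mm in diameter, 95 mm high to the flat top of its steel lid; white ceramic, loose, standing on the counter, 0.4 to 1.1 kg. Origin at the centre of its underside, z up.
- short_top (a point): Centre of the flat top face of the black round pop-up button (38 mm in diameter) in the middle of the short canister's lid. It moves with the button: 20 mm above the lid when fully up, 8 mm above it when pressed down and let go. The button's rubber cap is springy (about 1.5 N per mm): under the finger it gives up to 6 mm more, and springs back.
- short_button (a joint): Travel of the short canister's button, without its springy cap: 0 = fully up (unsealed), 0.012 m = fully down (sealed). It slides down under 3 to 4 N on the cap and stays where it is left (no return spring); at the start it may already be up to 2 mm down. Pressing on after its hard stop only squeezes the cap, which is solid at about 9 N.
- square: The square one: square canister, 78 by 78 mm, 110 mm high to the flat top of its steel lid; white ceramic, loose, standing on the counter, 0.4 to 1.1 kg. Origin at the centre of its underside, z up.
- square_top (a point): Centre of the flat top face of the black round pop-up button (38 mm in diameter) in the middle of the square canister's lid. It moves with the button: 20 mm above the lid when fully up, 8 mm above it when pressed down and let go. The button's rubber cap is springy (about 1.5 N per mm): under the finger it gives up to 6 mm more, and springs back.
- square_button (a joint): Travel of the square canister's button, without its springy cap: 0 = fully up (unsealed), 0.012 m = fully down (sealed). It slides down under 3 to 4 N on the cap and stays where it is left (no return spring); at the start it may already be up to 2 mm down. Pressing on after its hard stop only squeezes the cap, which is solid at about 9 N.
- mill: Bystander, loose: small turned wooden mill, 36 mm in diameter, 68 mm high, among the canisters. Origin at its underside.
- eggcup: Bystander, loose: small white cup, about 40 mm in diameter, 50 mm high, among the canisters. Origin at its underside.
- jam: Bystander, loose: little amber glass jar, 40 mm in diameter, 60 mm high, among the canisters. Origin at its underside.
- mug: Bystander, loose: white mug, 80 mm in diameter, 90 mm high, handle to its +y, beyond the canisters. Origin at its underside.
- bowl: Bystander, loose: white bowl, 120 mm in diameter, 50 mm high, beyond the canisters. Origin at its underside.
- spoon: Bystander, loose: wooden spoon lying flat along its x axis, on the robot's side of the canisters. Origin on its underside, about mid-length.
- soap: Bystander, loose: amber bottle, 56 mm in diameter, 150 mm high, beyond the canisters. Origin at its underside.
There are look-alikes about, which are no part of the job. What is shaped like the short but green or pink is not meant. What is shaped like the tall but orange is not meant.

How it is judged:
By the outcome, as a careful person would: the job done as asked, in the order asked, and still so for the second after the job is handed in, with the robot touching nothing.
It also fails if it takes over 45 s, if anything falls off the work surface, if the arm or the gripper's body presses on something with over 40 N, if the wrist force passes 120 N, or if a joint passes its speed limit or range.

## Robot

A 6-joint arm with a two-finger parallel gripper is mounted at the origin on the work surface. World frame = base frame: x ahead of the robot, y to its left, z up, the work surface at z = 0. Lengths are in m, angles in rad, forces in N, time in s.
With the tool pointing down it reaches from about 0.275 to 0.825 m from the base axis. Payload 4.9 kg.
Tool frame: the origin (TCP) lies midway between the tips of the shut fingers; the grasp point (between the pads) lies 19 mm behind it (manip.grip_depth is the z of the grasp point in the tool frame, in m); z points along the fingers, y is the line along which they close (so a half turn about z gives the same grasp; the last joint's range is limited). The gripper opens to 85 mm and grips with 20 to 120 N. Pads are 22 mm wide; open, the fingers measure 114 mm over their backs; the gripper's body (76 mm by 85 mm) begins 54 mm behind the grasp point. The pads swing forward as they close: fully open they stand 13 mm farther back than shut.
Start: joints at [1.113, 0.326, -0.193, 1.052, 0, 1.437], TCP at [0.175, 0.521, 0.231] pointing down, gripper open.
Joint ranges: [-2.65, 2.65], [-0.97, 1.79], [-1.3, 1.35], [-1.93, 2.1], [-1.47, 1.37], [-3.14, 3.14]. Speed limits (rad/s): [2.57, 2.57, 3.14, 3.14, 3.14, 3.14].

## Interface

Orientations are given as a 3x3 rotation matrix whose columns are the frame's x, y, z axes.
In Python, from bench import manip, eyes, finish_job gives the robot as it stands.
- The arm moves only by the tool play_rows, never from a script. Its argument "rows" is text: rows parted by semicolons, each of 7 numbers parted by spaces: the turn, a rotation vector about the tool's x, y, z in units of 30 degrees (1.0 is 30 degrees), then the shift along the tool's x, y, z in units of 400 mm (1.0 is 400 mm), then the finger opening in mm, from 0 to 85.4. In form: ax ay az dx dy dz grip; .... A call has 1 to 10 rows; each row is the pose to reach, as a shift and turn from the pose commanded when the call began, along the tool's axes at that moment; what a row does not reach only later rows make up. A row lasts 1/10 s, in which the tool goes at most 50 mm and 8.59 degrees, less where a joint would pass 70% of its speed; a pose out of reach is approached as far as the arm can. A call with a number of a shift or a turn outside -1 to 1 is refused whole. A call with a gripper value outside its range is refused whole. The fingers move at their own pace and stop on an object; "newtons" is the grip in N (left out, the last holds). Time passes only in rows, so rows that repeat a pose let the fingers close. It gives the time, the measured TCP pose, the force, the opening and the grip force at its end, in the units of the state.
- manip.get_state(): the state, without advancing time (a new reading comes with each control period).
- eyes.camera(name): name is "scene" or "top" or "wrist"; returns the picture (420x560x3 uint8, red, green, blue); there is no depth.
- eyes.get_calibration(name): a dict with "camera_matrix" (3x3 intrinsics, pixels), "R" (3x3) and "t" (3): a world point X has camera coordinates R X + t. Camera axes: x right, y down, z forward; pixel columns grow to the right and rows downward; lengths in m; the calibration is good to about 2 mm. The wrist camera is an equidistant fisheye: a pixel r from the principal point sees the ray r / f radians off the axis. A picture is of the moment at which its call begins: read the wrist's pose just before it. get_calibration takes no time and is no camera call; for the wrist camera it gives the pose at the moment of the call.
- finish_job(): hands the job in; it is judged then, once.
The state is a dict: "time": time; "joint_positions": joint angles; "dq": joint speeds; "joint_torque": joint torques, N m; "tcp_pos": TCP position; "ee_rot": TCP orientation; "ft_force": force on the tool from outside, world axes, zero at the start; "torque": the same for the moment, N m; "width": finger opening in m; "grasp_force": force on a finger pad.
Only numpy, scipy, OpenCV 4.12 (cv2) and the standard library are available. Lean on these libraries where they do the work, as an engineer would, in place of code of your own. Each camera call takes 0.05 s, during which the arm holds its last target. There are 200 camera calls.

## Working session

There is one attempt and no reset: what is moved stays moved. The work goes in short steps, Python scripts to look and compute and a tool call to move; the robot and the scene stay as the last step left them, time stands still between calls to the robot, and variables do not carry over. Pictures are saved under pics/ and viewed, at most 10 in all, crops included, and the job is handed in when it is done.

Besides the shell and the picture viewer there is one more tool, called after ">>>" in YAML: its name, and indented under it one key for each argument. play_rows: Moves the arm, as the interface text tells. Shifts and turns lie within -1 to 1; 1 stands for 400 mm of shift or 30 degrees of turn. Its arguments: {"type":"object","properties":{"rows":{"type":"string"},"newtons":{"type":"number"}},"required":["rows"]}

```bash
mkdir -p pics; cat > h.py <<'E'
import numpy as np, cv2
from bench import manip, eyes, finish_job
def shot(n,f):
    c=eyes.get_calibration(n); im=np.array(eyes.camera(n)); cv2.imwrite('pics/'+f,im[:,:,::-1]); np.savez('pics/'+f+'.npz',im=im,K=c['camera_matrix'],R=c['R'],t=c['t']); return im,c
def load(f): 
    d=np.load('pics/'+f+'.npz'); return d['im'],dict(camera_matrix=d['K'],R=d['R'],t=d['t'])
def onplane(c,u,v,z):
    K,R,t=map(np.array,(c['camera_matrix'],c['R'],c['t'])); d=R.T@np.linalg.solve(K,[u,v,1]); o=-R.T@t
    return o+d*(z-o[2])/d[2]
def proj(c,X):
    K,R,t=map(np.array,(c['camera_matrix'],c['R'],c['t'])); p=K@(R@np.array(X)+t); return p[:2]/p[2]
E
python3 - <<'E'
from h import *
a,_=shot('top','top0.png'); b,_=shot('scene','sc0.png')
cv2.imwrite('pics/top0b.png',cv2.resize(a[:,:,::-1],(800,600))); cv2.imwrite('pics/sc0b.png',cv2.resize(b[:,:,::-1],(800,600)))
s=manip.get_state(); print(s['time'],s['tcp_pos'],s['ee_rot'])
for n in('top','scene'):
    c=eyes.get_calibration(n); print(n,-np.array(c['R']).T@np.array(c['t']),c['camera_matrix'][0][0])
E
```

```text
0.1 [0.17476677 0.52096912 0.23057825] [[-9.48035221e-01  3.18164718e-01 -6.56971300e-04]
 [ 3.18165343e-01  9.48034236e-01 -1.37887660e-03]
 [ 1.84121402e-04 -1.51624908e-03 -9.99998834e-01]]
top [ 0.46813588 -0.02718743  1.57702639] 542.3946232680402
scene [1.10550362 0.1350416  1.08885511] 515.7679672097598
```

View pics/top0b.png

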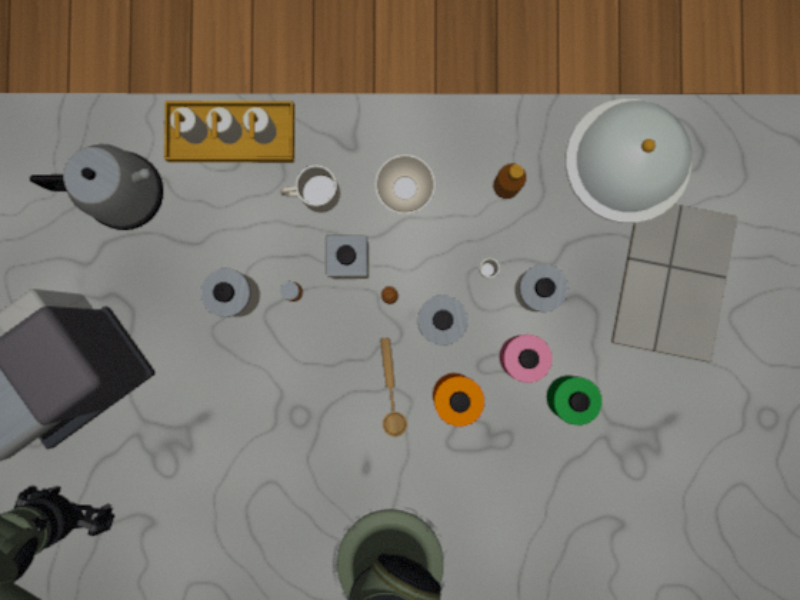

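View pics/sc0b.png

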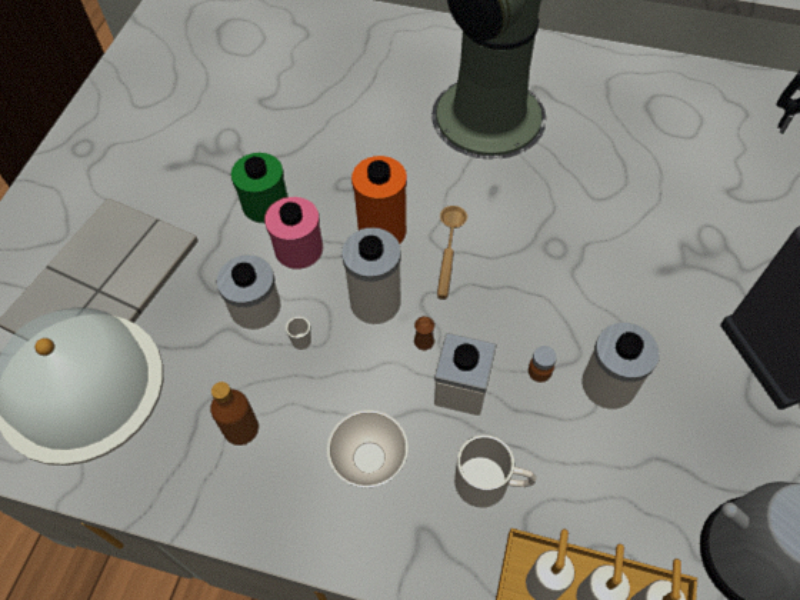

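In the top view (800 px scale), the plain steel-lidded round canisters are at (223,292), (443,320) and (545,288), and the square one is at (346,255). The orange (460,401), pink (527,358) and green (578,401) canisters are look-alikes. In the scene view the round ones are at (630,345), (371,245) and (243,275). I'll triangulate the buttons to get heights and rank them.

```bash
cat > m.py <<'E'
from h import *
T,ct=load('top0.png'); S,cs=load('sc0.png')
def blob(im,u,v,r=13):
    u*=.7;v*=.7; u0,v0=int(u)-r,int(v)-r
    m=(im[v0:v0+2*r+1,u0:u0+2*r+1].max(2)<62).astype(np.uint8)
    n,l,s,c=cv2.connectedComponentsWithStats(m); k=1+np.argmax(s[1:,4]); return c[k]+[u0,v0],s[k,2:5]
def P(c): return np.array(c['camera_matrix'])@np.c_[c['R'],c['t']]
for n,a,b in [('A',(223,292),(630,345)),('B',(443,320),(371,245)),('C',(545,288),(243,275)),('sq',(346,255),(466,357)),('orange',(460,401),(379,172)),('pink',(527,358),(291,214)),('green',(578,401),(256,168))]:
    p,s1=blob(T,*a); q,s2=blob(S,*b)
    X=cv2.triangulatePoints(P(ct),P(cs),p.reshape(2,1),q.reshape(2,1)).ravel(); X=X[:3]/X[3]
    print(n,X.round(4),s1,s2,(proj(ct,X)-p).round(2),(proj(cs,X)-q).round(2))
cr=lambda im,u,v:cv2.resize(im[int(v*.7)-45:int(v*.7)+45,int(u*.7)-32:int(u*.7)+32,::-1],(256,360))
cv2.imwrite('pics/cr.png',np.hstack([cr(S,371,265),cr(S,630,365),cr(S,243,290)]))
E
python3 m.py
```

```text
A [0.5358 0.3114 0.1299] [ 15  14 155] [ 19  19 286] [-0.02  0.  ] [-0.02 -0.  ]
B [ 0.4844 -0.0977  0.159 ] [ 14  14 149] [ 17  18 241] [ 0.08 -0.02] [0.1 0. ]
C [ 0.5475 -0.2955  0.0988] [ 15  13 147] [ 17  17 232] [ 0.07 -0.03] [ 0.09 -0.  ]
sq [0.6076 0.0837 0.1144] [ 13  14 139] [ 17  19 264] [-0.05  0.01] [-0.07 -0.  ]
orange [ 0.3358 -0.1284  0.1605] [ 14  14 145] [ 16  17 208] [ 0.07 -0.02] [0.09 0.  ]
pink [ 0.4119 -0.264   0.0994] [ 14  13 139] [ 15  16 197] [ 0.1  -0.04] [ 0.13 -0.  ]
green [ 0.3313 -0.3589  0.0995] [ 15  14 157] [ 16  17 204] [ 0.12 -0.05] [ 0.15 -0.  ]
```

View pics/cr.png

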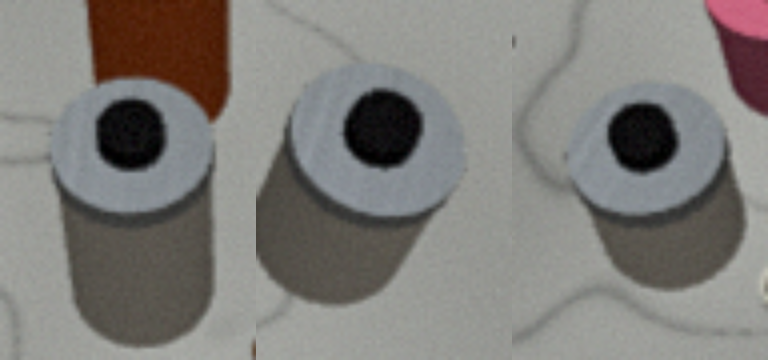

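Triangulated heights come out about 4 mm above the given lids. B (443,320) at z 0.159 is **tall**, A (223,292) at 0.130 is **middle**, and C (545,288) at 0.099 is **short**. The crop shows all three with white bodies and steel lids, so none is a look-alike. Next I'll refine the button xy at button-top height and work out the moves.

```bash
cat >> m.py <<'E'
print()
for n,h,a,b in [('tall',.155,(443,320),(371,245)),('mid',.125,(223,292),(630,345)),('short',.095,(545,288),(243,275))]:
    p,_=blob(T,*a); q,_=blob(S,*b); print(n,onplane(ct,*p,h+.013).round(4),onplane(cs,*q,h+.013).round(4))
E
cat > rel.py <<'E'
from h import *
import sys
s=manip.get_state(); g=np.array(list(map(float,sys.argv[1:4])))
R=np.array(s['ee_rot']); print(s['time'],np.round(s['tcp_pos'],4),np.round(s['ft_force'],2),s['width'],'units',(R.T@(g-s['tcp_pos'])/.4).round(4))
E
python3 m.py | tail -3; python3 rel.py .483 -.097 .231
```

```text
tall [ 0.4843 -0.097   0.168 ] [ 0.4905 -0.0956  0.168 ]
mid [0.5354 0.3095 0.138 ] [0.5406 0.31   0.138 ]
short [ 0.5469 -0.2936  0.108 ] [ 0.5527 -0.2917  0.108 ]
0.1 [0.1748 0.521  0.2306] [-1.    0.24  0.47] 0.08545672776946091 units [-1.2221e+00 -1.2195e+00  6.0000e-04]
```

>>> play_rows:
  rows: "0 0 0 -0.61 -0.61 0 0;0 0 0 -0.61 -0.61 0 0;0 0 0 -0.61 -0.61 0 0;0 0 0 -0.61 -0.61 0 0;0 0 0 -0.61 -0.61 0 0;0 0 0 -0.61 -0.61 0 0;0 0 0 -0.61 -0.61 0 0;0 0 0 -0.61 -0.61 0 0"
  newtons: 30

```text
time: 0.9
tcp_pos: [0.3306, 0.2083, 0.2312]
ee_rot: [[-0.945, 0.327, 0.001], [0.327, 0.945, -0.002], [-0.001, -0.001, -1.0]]
ft_force: [-1.5, 1.4, 0.1]
width: -0.0002
grasp_force: 0.0
```

>>> play_rows:
  rows: "0 0 0 -0.61 -0.61 0 0;0 0 0 -0.61 -0.61 0 0;0 0 0 -0.61 -0.61 0 0;0 0 0 -0.61 -0.61 0 0;0 0 0 -0.61 -0.61 0 0;0 0 0 -0.61 -0.61 0 0;0 0 0 -0.61 -0.61 0 0;0 0 0 -0.61 -0.61 0 0;0 0 0 -0.61 -0.61 0 0"

```text
time: 1.8
tcp_pos: [0.4821, -0.0965, 0.2306]
ee_rot: [[-0.948, 0.319, -0.002], [0.319, 0.948, 0.001], [0.002, 0.001, -1.0]]
ft_force: [-0.5, 0.3, 0.7]
width: 0.0001
grasp_force: 0.0
```

```bash
python3 rel.py .486 -.0965 .18; python3 -c "
from h import *
im,c=shot('wrist','w0.png'); cv2.imwrite('pics/w0b.png',cv2.resize(im[:,:,::-1],(800,600))); print(manip.get_state()['joint_positions'])"
```

```text
1.8 [ 0.4821 -0.0965  0.2306] [-0.47  0.29  0.66] 0.0001035246749962925 units [-0.0096  0.0029  0.1264]
[-3.46620376e-01  2.19415780e-01 -3.40165631e-01  1.01332386e+00
  4.97818788e-04 -2.30913879e-02]
```

View pics/w0b.png

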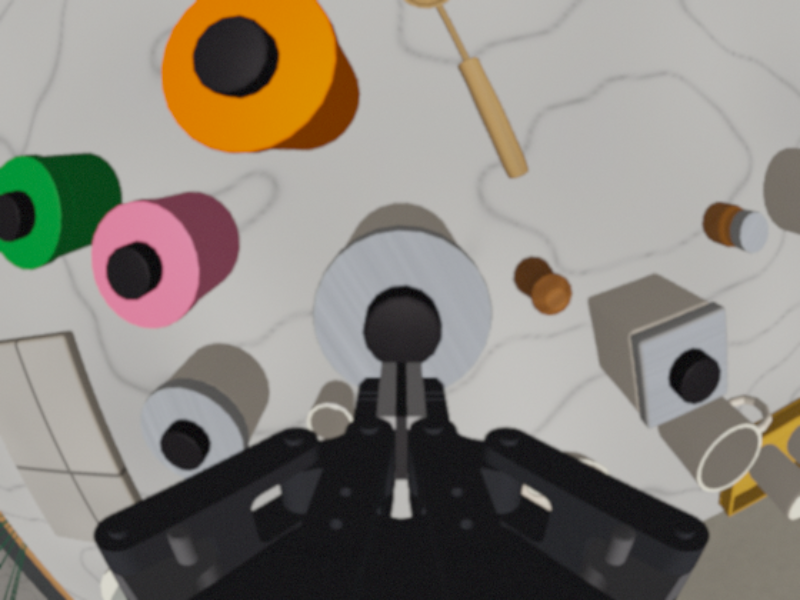

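The wrist view shows the tall canister's button at about (402,325), just ahead of the shut finger tips at (400,365). I'll cast the fisheye ray to check its xy.

```bash
cat >> h.py <<'E'
def wray(c,u,v,z):
    K,R,t=map(np.array,(c['camera_matrix'],c['R'],c['t'])); x=(u-K[0,2])/K[0,0]; y=(v-K[1,2])/K[1,1]; th=np.hypot(x,y)
    d=R.T@np.array([np.sin(th)*x/th,np.sin(th)*y/th,np.cos(th)]); o=-R.T@t; return o+d*(z-o[2])/d[2]
E
python3 - <<'E'
from h import *
im,c=load('w0.png')
# lid ellipse/circle extremes: left 314, right 491 (px 800), top of lid ~ 229; button
for n,u,v,z in [('btn',402,326,.174),('lidL',314,310,.155),('lidR',491,310,.155),('lidTop',403,228,.155),('short btn',184,445,.113)]: print(n,wray(c,u*.7,v*.7,z).round(4))
E
```

```text
btn [ 0.4816 -0.096   0.174 ]
lidL [ 0.4665 -0.1374  0.155 ]
lidR [ 0.4948 -0.0533  0.155 ]
lidTop [ 0.4418 -0.0821  0.155 ]
short btn [ 0.544  -0.2869  0.113 ]
```

>>> play_rows:
  rows: "0 0 0 -0.005 0 0.06 0;0 0 0 -0.005 0 0.12 0;0 0 0 -0.005 0 0.14 0;0 0 0 -0.005 0 0.15 0;0 0 0 -0.005 0 0.16 0;0 0 0 -0.005 0 0.165 0;0 0 0 -0.005 0 0.165 0"

```text
time: 2.55
tcp_pos: [0.4847, -0.0969, 0.1659]
ee_rot: [[-0.948, 0.318, 0.001], [0.318, 0.948, 0.0], [-0.001, 0.0, -1.0]]
ft_force: [-0.6, 0.8, 2.7]
width: -0.0
grasp_force: 1.3
```

>>> play_rows:
  rows: "0 0 0 0 0 0.005 0;0 0 0 0 0 0.01 0;0 0 0 0 0 0.0125 0;0 0 0 0 0 0.0125 0;0 0 0 0 0 0.0125 0"

```text
time: 3.05
tcp_pos: [0.4848, -0.0972, 0.1606]
ee_rot: [[-0.948, 0.318, 0.001], [0.318, 0.948, 0.0], [-0.001, 0.0, -1.0]]
ft_force: [2.6, 3.1, 3.4]
width: 0.0
grasp_force: 1.8
```

>>> play_rows:
  rows: "0 0 0 0 0 0.0025 0;0 0 0 0 0 0.005 0;0 0 0 0 0 0.005 0;0 0 0 0 0 0.005 0"

```text
time: 3.45
tcp_pos: [0.4849, -0.0972, 0.1588]
ee_rot: [[-0.948, 0.318, 0.001], [0.318, 0.948, -0.0], [-0.001, 0.0, -1.0]]
ft_force: [1.5, 2.5, 6.5]
width: -0.0001
grasp_force: 3.2
```

6.5 N at z 0.159 matches a cap squeezed about 4 mm past the hard stop, so the tall one is sealed. Now I'll lift and go to the middle one.

>>> play_rows:
  rows: "0 0 0 0 0 -0.06 0;0 0 0 0 0 -0.13 0;0 0 0 0.02 0.1 -0.13 0;0 0 0 0.2 1 -0.13 0;0 0 0 0.2 1 -0.13 0;0 0 0 0.2 1 -0.13 0;0 0 0 0.2 1 -0.13 0;0 0 0 0.2 1 -0.13 0;0 0 0 0.2 1 -0.13 0;0 0 0 0.2 1 -0.13 0"

```text
time: 4.45
tcp_pos: [0.5332, 0.2918, 0.2095]
ee_rot: [[-0.948, 0.318, -0.001], [0.318, 0.948, -0.002], [-0.0, -0.002, -1.0]]
ft_force: [0.7, -0.0, -0.0]
width: -0.0
grasp_force: 0.0
```

>>> play_rows:
  rows: "0 0 0 0.02 0.085 0 0;0 0 0 0.02 0.085 0 0;0 0 0 0.02 0.085 0 0"

```text
time: 4.75
tcp_pos: [0.5361, 0.3252, 0.209]
ee_rot: [[-0.948, 0.317, -0.002], [0.317, 0.948, -0.002], [0.001, -0.003, -1.0]]
ft_force: [0.3, -0.8, 0.7]
width: 0.0
grasp_force: 0.0
```

```bash
python3 rel.py .536 .3085 .143; python3 -c "
from h import *
im,c=shot('wrist','w1.png'); cv2.imwrite('pics/w1b.png',cv2.resize(im[:,:,::-1],(800,600))); print(manip.get_state()['joint_positions'])"
```

```text
4.75 [0.5361 0.3252 0.209 ] [ 0.25 -0.77  0.7 ] 1.4306087552005058e-05 units [-0.0131 -0.0392  0.1651]
[ 0.42688679  0.48466274 -0.00769968  1.08070648 -0.00131047  0.75081582]
```

View pics/w1b.png

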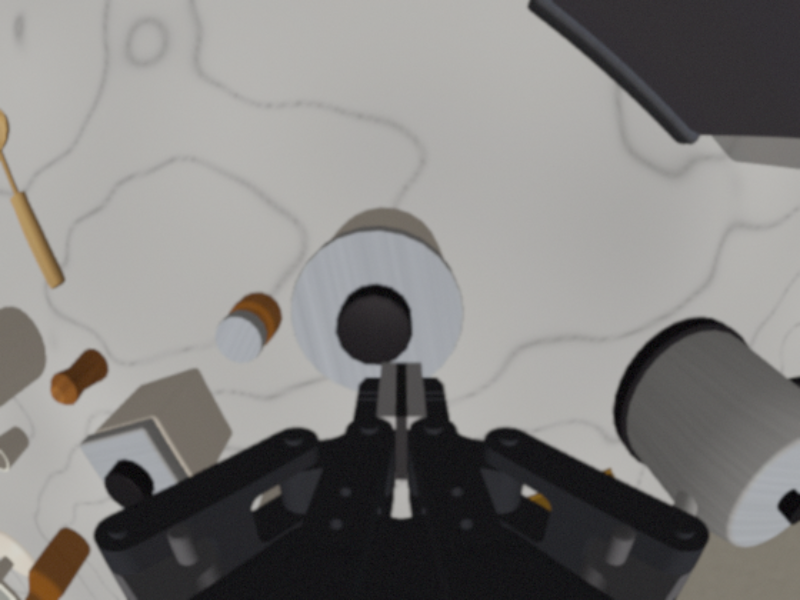

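The middle button is at (375,325), left of the tips at (400,370). I overshot by about 16 mm in y, as expected from the arm's lag.

```bash
python3 - <<'E'
from h import *
im,c=load('w1.png')
for n,u,v,z in [('btn',375,326,.144),('lidL',292,308,.125),('lidR',464,308,.125),('lidTop',380,229,.125)]: print(n,wray(c,u*.7,v*.7,z).round(4))
E
python3 rel.py .534 .307 .143
```

```text
btn [0.5346 0.3121 0.144 ]
lidL [0.5181 0.2705 0.125 ]
lidR [0.5464 0.3556 0.125 ]
lidTop [0.494  0.3279 0.125 ]
4.8 [0.5362 0.3243 0.2093] [ 0.35 -0.44 -0.12] 0.0001015518592836603 units [-0.0087 -0.0424  0.1658]
```

>>> play_rows:
  rows: "0 0 0 -0.008 -0.0325 0.05 0;0 0 0 -0.008 -0.0325 0.12 0;0 0 0 -0.008 -0.0325 0.16 0;0 0 0 -0.008 -0.0325 0.17 0;0 0 0 -0.008 -0.0325 0.18 0;0 0 0 -0.008 -0.0325 0.185 0;0 0 0 -0.008 -0.0325 0.19 0;0 0 0 -0.008 -0.0325 0.195 0;0 0 0 -0.008 -0.0325 0.197 0;0 0 0 -0.008 -0.0325 0.197 0"

```text
time: 5.8
tcp_pos: [0.5363, 0.3121, 0.1318]
ee_rot: [[-0.948, 0.318, 0.001], [0.318, 0.948, 0.0], [-0.001, 0.001, -1.0]]
ft_force: [0.4, -1.5, 2.6]
width: 0.0002
grasp_force: 1.4
```

>>> play_rows:
  rows: "0 0 0 0 0 0.0025 0;0 0 0 0 0 0.004 0;0 0 0 0 0 0.004 0;0 0 0 0 0 0.004 0"

```text
time: 6.2
tcp_pos: [0.5362, 0.3122, 0.1302]
ee_rot: [[-0.948, 0.318, 0.001], [0.318, 0.948, 0.0], [-0.001, 0.001, -1.0]]
ft_force: [2.3, -2.2, 3.9]
width: 0.0
grasp_force: 2.1
```

>>> play_rows:
  rows: "0 0 0 0 0 0.0025 0;0 0 0 0 0 0.0045 0;0 0 0 0 0 0.0045 0;0 0 0 0 0 0.0045 0"

```text
time: 6.6
tcp_pos: [0.5362, 0.3122, 0.1286]
ee_rot: [[-0.948, 0.318, 0.001], [0.318, 0.948, 0.0], [-0.001, 0.001, -1.0]]
ft_force: [1.6, -1.4, 6.7]
width: 0.0001
grasp_force: 3.2
```

The middle one is sealed too (6.7 N at lid + 3.6 mm). Next is the short one.

>>> play_rows:
  rows: "0 0 0 0 0 -0.1 0;0 0 0 0 0 -0.23 0;0 0 0 -0.02 -0.05 -0.23 0;0 0 0 -0.25 -0.71 -0.23 0;0 0 0 -0.25 -0.71 -0.23 0;0 0 0 -0.25 -0.71 -0.23 0;0 0 0 -0.25 -0.71 -0.23 0;0 0 0 -0.25 -0.71 -0.23 0;0 0 0 -0.25 -0.71 -0.23 0;0 0 0 -0.25 -0.71 -0.23 0"

```text
time: 7.6
tcp_pos: [0.5393, 0.0082, 0.2191]
ee_rot: [[-0.946, 0.323, -0.002], [0.323, 0.946, 0.001], [0.002, 0.0, -1.0]]
ft_force: [0.0, 1.1, -0.6]
width: 0.0003
grasp_force: 0.0
```

>>> play_rows:
  rows: "0 0 0 -0.257 -0.71 0 0;0 0 0 -0.257 -0.71 0 0;0 0 0 -0.257 -0.71 0 0;0 0 0 -0.257 -0.71 0 0;0 0 0 -0.257 -0.71 0 0;0 0 0 -0.257 -0.71 0 0;0 0 0 -0.257 -0.71 0.05 0;0 0 0 -0.257 -0.71 0.1 0;0 0 0 -0.257 -0.71 0.1 0;0 0 0 -0.257 -0.71 0.1 0"

```text
time: 8.6
tcp_pos: [0.5471, -0.2894, 0.1795]
ee_rot: [[-0.948, 0.317, -0.001], [0.317, 0.948, 0.002], [0.002, 0.002, -1.0]]
ft_force: [0.9, 0.4, 0.6]
width: 0.0
grasp_force: 0.0
```

```bash
python3 rel.py .548 -.291 .0988; python3 -c "
from h import *
im,c=shot('wrist','w2.png'); cv2.imwrite('pics/w2b.png',cv2.resize(im[:,:,::-1],(800,600))); print(manip.get_state()['joint_positions'])"
```

```text
8.6 [ 0.5471 -0.2894  0.1795] [0.94 0.36 0.64] 2.9516286985965215e-05 units [-0.0037 -0.0033  0.2017]
[-6.06166511e-01  4.89762377e-01 -7.54272116e-02  1.00592875e+00
  6.59631979e-04 -2.83746556e-01]
```

View pics/w2b.png

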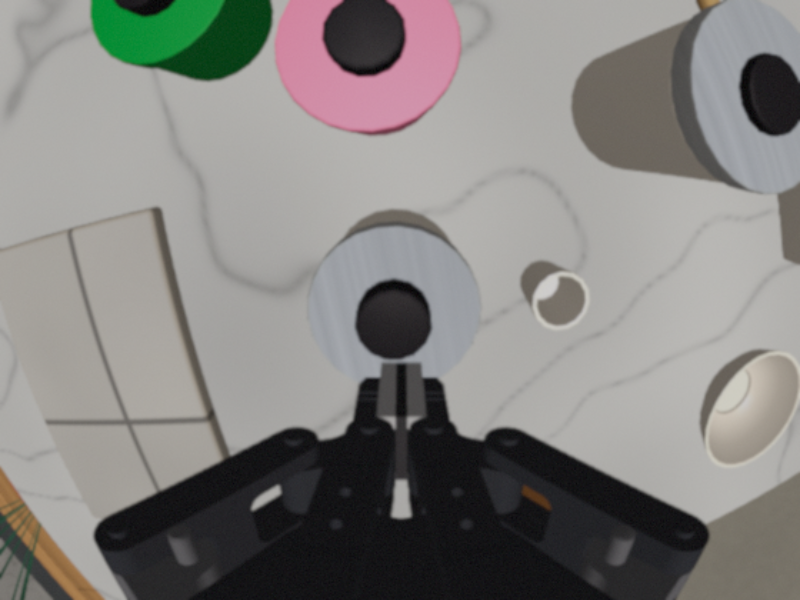

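The steel-lidded short canister is under the tool. Its button at (394,320) is about 3 mm to the left of the tips, so I'll shift a little and press.

>>> play_rows:
  rows: "0 0 0 0.004 -0.008 0.05 0;0 0 0 0.004 -0.008 0.12 0;0 0 0 0.004 -0.008 0.16 0;0 0 0 0.004 -0.008 0.17 0;0 0 0 0.004 -0.008 0.18 0;0 0 0 0.004 -0.008 0.185 0;0 0 0 0.004 -0.008 0.19 0;0 0 0 0.004 -0.008 0.195 0;0 0 0 0.004 -0.008 0.199 0;0 0 0 0.004 -0.008 0.199 0"

```text
time: 9.65
tcp_pos: [0.5454, -0.2936, 0.1008]
ee_rot: [[-0.948, 0.318, 0.002], [0.318, 0.948, -0.0], [-0.002, 0.0, -1.0]]
ft_force: [1.8, 2.2, 3.6]
width: 0.0
grasp_force: 1.7
```

>>> play_rows:
  rows: "0 0 0 0 0 0.0015 0;0 0 0 0 0 0.003 0;0 0 0 0 0 0.003 0;0 0 0 0 0 0.003 0"

```text
time: 10.05
tcp_pos: [0.5454, -0.2937, 0.0997]
ee_rot: [[-0.948, 0.318, 0.001], [0.318, 0.948, -0.0], [-0.002, 0.0, -1.0]]
ft_force: [3.8, 2.1, 5.3]
width: -0.0003
grasp_force: 2.5
```

>>> play_rows:
  rows: "0 0 0 0 0 0.0015 0;0 0 0 0 0 0.003 0;0 0 0 0 0 0.003 0;0 0 0 0 0 0.003 0"

```text
time: 10.45
tcp_pos: [0.5454, -0.2937, 0.0987]
ee_rot: [[-0.948, 0.318, 0.002], [0.318, 0.948, -0.0], [-0.002, 0.0, -1.0]]
ft_force: [2.4, 2.0, 5.7]
width: -0.0002
grasp_force: 3.2
```

>>> play_rows:
  rows: "0 0 0 0 0 -0.1 0;0 0 0 0 0 -0.25 0;0 0 0 0 0 -0.4 0;0 0 0 0 0 -0.4 0;0 0 0 0 0 -0.4 0"

```text
time: 10.95
tcp_pos: [0.5453, -0.2952, 0.2614]
ee_rot: [[-0.948, 0.319, 0.003], [0.319, 0.948, -0.005], [-0.004, -0.003, -1.0]]
ft_force: [-0.3, 0.0, -0.9]
width: 0.0002
grasp_force: 0.0
```

```bash
python3 - <<'E'
from h import *
b,c=shot('scene','sc1.png'); a,_=load('sc0.png')
r=lambda im:cv2.resize(im[140:300,140:470,::-1],(594,288))
cv2.imwrite('pics/cmp.png',np.vstack([r(a),r(b)]))
E
```

```text
(no output)
```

View pics/cmp.png

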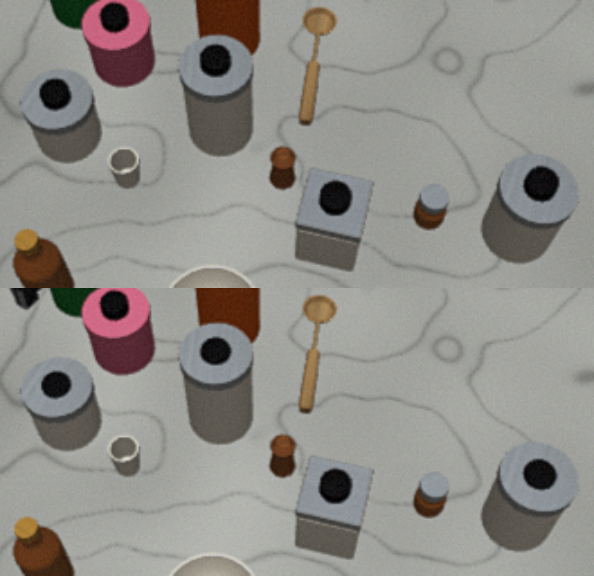

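The before/after crops show the three round buttons lower: tall (215,350), middle (540,474) and short (56,384). The square's button at (335,485) is still up, and nothing else has moved.

```bash
python3 -c "
from bench import finish_job
print(finish_job())"
```

```text
the job is handed in; nothing more can be done
None
```

I pressed the tall, middle and short round canisters' buttons all the way down in that order; in the last picture the square's button was still up and nothing in view had moved, and I handed the job in at about 11 s on the robot's clock.

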